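Put the screwdriver away in the bench drawer

ROBOT

A 6-joint arm with a two-finger parallel gripper is mounted at the origin on a cart in front of the work surface, level with it; the furniture and walls round the work are solid. World frame = base frame: x ahead of the robot, y to its left, z up, the work surface at z = 0. Lengths are in m, angles in rad, forces in N, time in s.
With the tool pointing down it reaches from about 0.375 to 0.9 m from the base axis. Payload 3.1 kg.
Tool frame: the origin (TCP) lies on the centre line of the jaws, within the pads' length; the fingertips stand 22 mm ahead of it and the grasp point (between the pads) lies 3 mm ahead of it; z points along the fingers, x is the direction in which the jaws open and shut, and the axes are right-handed (so a half turn about z gives the same grasp; the last joint's range is limited). The gripper opens to 87 mm and grips with 3 to 60 N. Pads are 19 mm wide; open, the fingers measure 117 mm over their backs; the gripper's body (75 mm by 190 mm) begins 51 mm behind the grasp point.
Start: joints at [1.024, 0.527, 1.433, -0, 1.181, -0.178], TCP at [0.225, 0.583, 0.245] pointing down, gripper open.
Joint ranges: [-3.08, 3.08], [-0.75, 2.2], [0.22, 2.44], [-1.43, 4.57], [0, 2.65], [-2.85, 2.85]. Speed limits (rad/s): [2.79, 2.79, 3.14, 3.14, 3.14, 3.14].

INTERFACE

Orientations are given as a unit quaternion [x, y, z, w].
In Python, from rig import robot, camera, order gives the robot as it stands.
- The arm moves only by the shell command python3 -m pendant 'ROWS' [OPENING] [FORCE]. ROWS is JSON, a list of rows, each a list of 2 entries, a list of its own where there are three numbers: the shift along the tool's x, y, z in mm, then the turn about the tool's z in degrees. A call has 1 to 8 rows; each row shifts and turns the commanded pose from where the row before left it, along the tool's axes as they then stand; what a row does not reach is not made up. A row lasts 1/8 s, in which the tool goes at most 62.5 mm and 10.7 degrees, less where a joint would pass 70% of its speed; a pose out of reach is approached as far as the arm can. A call with a gripper value outside its range is refused whole. OPENING is the finger opening in mm, from 0 to 87, set as the call begins (- or left out, the last holds). The fingers move at their own pace and stop on an object; FORCE is the grip in N (left out, the last holds). Time passes only in rows, so rows that do not move let the fingers close. It gives the time, the measured TCP pose, the force and the opening at its end, in the units of the state.
- robot.get_obs(): the state, without advancing time (a new reading comes with each control period).
- camera(name): name is "scene" or "top" or "wrist"; returns a dict with "pixels" (384x512x3 uint8, blue, green, red), "mtx" (3x3 intrinsics, pixels), "R" (3x3) and "t" (3): a world point X has camera coordinates R X + t. Camera axes: x right, y down, z forward; pixel columns grow to the right and rows downward; lengths in m; the calibration is good to about 2 mm. A picture is of the moment at which its call begins. There is no depth.
- order.hand_in(): hands the job in, once; it reports no verdict.
The state is a dict: "time": time; "q": joint angles; "joint_velocities": joint speeds; "joint_torque": joint torques, N m; "position": TCP position; "tool_rot": TCP orientation; "ft_force": force on the tool from outside, world axes, zero at the start; "moment": the same for the moment, N m; "grip_width": finger opening in m.
Only numpy, scipy, OpenCV 4.12 (cv2) and the standard library are available. Lean on these libraries where they do the work, as an engineer would, in place of code of your own. Each camera call takes 0.05 s, during which the arm holds its last target. There are 200 camera calls.

TASK

Pull the blue-fronted drawer of the small white bench-top unit all the way out to its stop by its handle, then lay the yellow-handled screwdriver flat on the drawer's floor and leave the drawer fully open. Leave the marker pen, the brown bottle and the white tray where they are.

Things in the scene. Friction and masses are not known exactly. Their poses are not given: they have to be found in the camera images.
- drawer_unit: low white drawer unit fixed to the bench, 200 deep (x) x 230 wide (y) x 90 high; origin at the centre of its underside on the bench top, x axis pointing to its back (the drawer comes out along -x), y along its width, z up. It never moves. A roll of beige tape (96 diameter, 25 high) lies on the rear left of its top and is fixed to it.
- drawer (a joint): how far the drawer is pulled out, in m: 0 = shut, 0.150 = at its stop. It slides with about 2.5 N of friction plus slight damping (8 N s/m) and stays where it is left; at the start it may stand a little open (up to 0.025).
- drawer_handle (a point): middle of the drawer's round steel handle bar, 58 mm above the bench top; the bar has 10 mm diameter and runs 116 mm along the unit's y between two posts of the same 10 mm diameter at its ends; its axis is 45 mm in front of the drawer's blue front plate (40 mm clear gap behind the bar, open above and below). The plate is 224 wide x 66 high x 14 thick, its top edge 72 mm above the bench. The point moves with the drawer; axes like the unit's.
- drawer_floor (a point): point on the drawer's dark inner floor, 17 mm above the bench top, midway along the part of the floor that lies open when the drawer is fully out; moves with the drawer, axes like the unit's. From it the front plate's inner face is 75 mm towards -x, the unit's front face 75 mm towards +x (at the stop), and the drawer's 6 mm side walls begin 94 mm to either side in y. The side walls rise 40 mm above the floor, the front plate 55 mm, the unit's top 73 mm.
- screwdriver: loose small screwdriver with yellow (amber) handle, 130 long (along its y), 17 thick, about 50 g, lying flat; origin under its middle, at bench level as it lies; the round 17 mm handle is at y = +5 to +65 mm, the 4 mm steel blade at y = -65 to +5 mm with its axis 8 mm above the underside. It lies on the bench to the right of the unit.
- screwdriver_mid (a point): middle of the screwdriver, on its axis
- screwdriver_butt (a point): point on the screwdriver's axis near the handle's end, 60 mm from the middle
- screwdriver_tip (a point): point on the screwdriver's axis near the blade's tip, 60 mm from the middle
- marker_pen: bystander: loose white marker pen with black cap, 135 long (its y) x 17 x 16; it and the screwdriver may have changed places; origin under its middle
- brown_bottle: bystander: loose brown screw-cap bottle, 54 diameter, 125 high, upright; origin at the centre of its underside
- white_tray: bystander: loose shallow white tray with tips and syringes, 102 x 121 x 28; origin at the centre of its underside

How it is judged:
By the outcome, as a careful person would: the job done as asked, in the order asked, and still so for the second after the job is handed in, with the robot touching nothing.
It also fails if it takes over 51 s, if anything falls off the work surface, if the arm or the gripper's body presses on something with over 40 N, if the wrist force passes 120 N, or if a joint passes its speed limit or range.

## Working session

There is one attempt and no reset: what is moved stays moved. The work goes in short steps, Python scripts to look and compute and a shell command to move; the robot and the scene stay as the last step left them, time stands still between calls to the robot, and variables do not carry over. Pictures are saved under pics/ and viewed, about 8 in all and at most 12, crops included, and the job is handed in when it is done.

```bash
ls; mkdir -p pics
python3 - <<'E'
from rig import robot,camera,order
import cv2,numpy as np
o=robot.get_obs();print(o)
for n in("scene","top"):
    c=camera(n);cv2.imwrite(f"pics/{n}0.png",c["pixels"]);np.savez(f"{n}0.npz",**c);print(n,c["mtx"],c["R"],c["t"])
E
```

```text
pics
{'time': 0.0, 'q': array([ 1.02350008e+00,  5.28443937e-01,  1.43390502e+00, -3.35877702e-05,
        1.18138346e+00, -1.78514086e-01]), 'joint_velocities': array([-1.10168024e-03, -1.67387054e-03,  2.54472984e-04, -1.08509437e-05,
       -8.47316713e-04,  8.53083630e-04]), 'joint_torque': array([ 9.42645529e-04, -4.40051830e+01, -1.76589489e+01,  6.33584079e-02,
        5.84103190e-02, -1.54108111e-04]), 'position': array([0.2249264 , 0.58238875, 0.24358437]), 'tool_rot': array([ 8.24762468e-01,  5.65478317e-01, -9.69441473e-04,  4.52854894e-04]), 'ft_force': array([-0.19394053, -0.29492251, -0.71183778]), 'moment': array([-0.04231946, -0.05255734,  0.03997042]), 'grip_width': 0.0870762244722223}
scene [[442.26385047   0.         256.859902  ]
 [  0.         442.26385047 195.62615832]
 [  0.           0.           1.        ]] [[ 0.75733333 -0.6527601  -0.0187212 ]
 [-0.35373032 -0.38596303 -0.85200199]
 [ 0.54892722  0.65187176 -0.52320371]] [-0.4801129   0.25620589  0.89409179]
top [[420.48380196   0.         254.91644642]
 [  0.         420.48380196 196.03287825]
 [  0.           0.           1.        ]] [[-5.01773021e-03 -9.99987060e-01 -8.37630518e-04]
 [-9.93629919e-01  5.08013126e-03 -1.12577864e-01]
 [ 1.12580663e-01  2.67409394e-04 -9.93642553e-01]] [-0.06270394  0.59175665  1.28589565]
```

View pics/scene0.png

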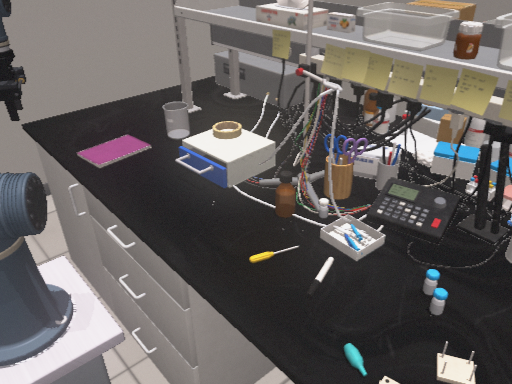

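View pics/top0.png

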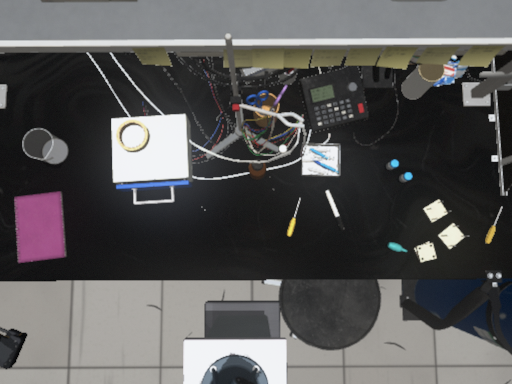

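Scene: the unit with its blue front is at about (215,160) and the yellow screwdriver at (275,254), with the marker beside it at (322,272). Top: the unit is at (150,150), its handle at (153,203), the screwdriver at (293,217) with its butt down, and the bottle at (258,170). Another yellow object at (493,225) looks like background. Next I'll measure.

```bash
cat > h.py <<'E'
import numpy as np,cv2
def ray(c,uv,z):
    uv=np.atleast_2d(uv).astype(float)
    d=np.c_[(uv-c["mtx"][:2,2])/c["mtx"][0,0],np.ones(len(uv))]@c["R"]
    o=-c["R"].T@c["t"]
    return o+d*((z-o[2])/d[:,2])[:,None]
def proj(c,X):
    p=np.atleast_2d(X)@c["R"].T+c["t"];return p[:,:2]/p[:,2:]*c["mtx"][0,0]+c["mtx"][:2,2]
def pix(m):return np.argwhere(m)[:,::-1]
E
python3 - <<'E'
from h import *
for n in("top","scene"):
    c=dict(np.load(n+"0.npz"));im=c["pixels"];hsv=cv2.cvtColor(im,cv2.COLOR_BGR2HSV);H,S,V=cv2.split(hsv)
    yel=cv2.inRange(hsv,(15,150,120),(32,255,255));blue=cv2.inRange(hsv,(105,150,60),(125,255,255))
    for nm,m,z in(("yel",yel,.0085),("blue",blue,.072)):
        k,l,st,ce=cv2.connectedComponentsWithStats(m)
        for i in range(1,k):
            if st[i,4]>25:
                p=pix(l==i);r=cv2.minAreaRect(p.astype(np.float32));b=cv2.boxPoints(r)
                print(n,nm,st[i],ce[i].round(1),ray(c,ce[i],z)[0].round(4),"\n",b.round(1).tolist(),ray(c,b,z)[:,:2].round(3).tolist())
c=dict(np.load("top0.npz"));im=c["pixels"]
a=cv2.resize(im[180:215,100:205],None,fx=7,fy=7,interpolation=cv2.INTER_NEAREST)
b=cv2.resize(im[190:245,275:350],None,fx=5,fy=5,interpolation=cv2.INTER_NEAREST)
W=np.zeros((a.shape[0]+b.shape[0],735,3),np.uint8);W[:a.shape[0]]=a;W[a.shape[0]:,:b.shape[1]]=b
cv2.imwrite("pics/crop1.png",W)
E
```

```text
top yel [287 218   9  19  54] [290.7 227.5] [ 0.4932 -0.1786  0.0085] 
 [[285.8999938964844, 235.1999969482422], [290.3999938964844, 217.60000610351562], [295.79998779296875, 218.89999389648438], [291.3999938964844, 236.60000610351562]] [[0.469, -0.163], [0.525, -0.178], [0.52, -0.195], [0.465, -0.18]]
top yel [485 227  10  17  77] [489.4 235. ] [ 0.4665 -0.8067  0.0085] 
 [[483.8999938964844, 241.8000030517578], [490.20001220703125, 225.89999389648438], [495.6000061035156, 228.0], [489.20001220703125, 243.89999389648438]] [[0.445, -0.788], [0.495, -0.811], [0.488, -0.828], [0.439, -0.804]]
top blue [246  90  22  15 126] [256.2  97. ] [ 0.8988 -0.0712  0.072 ] 
 [[244.39999389648438, 96.80000305175781], [266.0, 88.5], [269.6000061035156, 97.80000305175781], [248.0, 106.0999984741211]] [[0.9, -0.034], [0.926, -0.102], [0.896, -0.113], [0.87, -0.045]]
top blue [116 184  31   5 108] [129.5 185.8] [0.6204 0.3173 0.072 ] 
 [[116.0, 188.0], [116.0, 184.0], [146.0, 184.0], [146.0, 188.0]] [[0.614, 0.358], [0.626, 0.359], [0.626, 0.267], [0.613, 0.267]]
scene yel [249 251  25  11 155] [260.8
[... 613 characters left out ...]
 151.89999389648438], [335.29998779296875, 133.0], [346.5, 135.89999389648438], [341.5, 154.89999389648438]] [[0.935, -0.001], [1.057, 0.083], [1.065, 0.042], [0.944, -0.038]]
scene blue [392 145   8  20  26] [396.  155.2] [ 1.0625 -0.1512  0.072 ] 
 [[392.0, 164.0], [398.70001220703125, 144.89999389648438], [400.3999938964844, 145.5], [393.70001220703125, 164.60000610351562]] [[1.005, -0.177], [1.131, -0.115], [1.131, -0.121], [1.005, -0.182]]
scene blue [179 146  47  24 134] [201.8 157.2] [0.6205 0.2407 0.072 ] 
 [[178.8000030517578, 147.39999389648438], [180.0, 145.0], [225.1999969482422, 167.60000610351562], [224.0, 170.0]] [[0.607, 0.349], [0.619, 0.362], [0.632, 0.138], [0.621, 0.128]]
```

View pics/crop1.png

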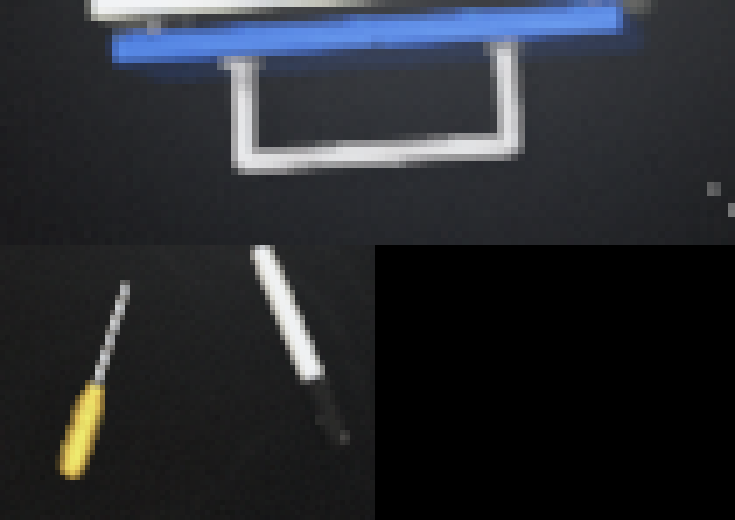

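```bash
cat >> h.py <<'E'
def yaw(a,b=None):
    d=a if b is None else b-a;return np.degrees(np.arctan2(d[1],d[0]))
def toolyaw(o):
    from scipy.spatial.transform import Rotation as R
    M=R.from_quat(o["tool_rot"]).as_matrix();return yaw(M[:,0]),M
def go(o,tgt,ty=None):
    "turn (deg, about tool z) to yaw ty mod 180, and shift in mm in tool axes before/after the turn"
    y,M=toolyaw(o);d=np.array(tgt)-o["position"]
    t=0 if ty is None else (y-ty+90)%180-90
    Y=np.radians(y-t);A=np.c_[[np.cos(Y),np.sin(Y),0],[np.sin(Y),-np.cos(Y),0],[0,0,-1]]
    print("yaw",round(y,2),"turn",round(t,2),"shift before turn",(M.T@d*1000).round(1),"after",(A.T@d*1000).round(1),"tilt",M[:,2].round(4))
E
python3 - <<'E'
from h import *
from rig import robot
c=dict(np.load("top0.npz"));s=dict(np.load("scene0.npz"))
def cp(x,y,x0,y0,k):return (x/k+x0-.5,y/k+y0-.5)
L=ray(c,cp(248,160,100,180,7),.058)[0];Rr=ray(c,cp(512,150,100,180,7),.058)[0]
pl=ray(c,cp(113,47,100,180,7),.072)[0];pr=ray(c,cp(622,17,100,180,7),.072)[0]
print("bar",L,Rr,np.linalg.norm(L-Rr),yaw(Rr,L)-90,"plate",pl,pr,np.linalg.norm(pl-pr),yaw(pr,pl)-90)
# white pixels of the bar, line fit
g=c["pixels"].min(2);p=pix((g>110));p=p[(p[:,1]>198)&(p[:,1]<207)&(p[:,0]>130)&(p[:,0]<177)]
w=ray(c,p,.058);vx=cv2.fitLine(w[:,:2].astype(np.float32),1,0,.01,.01).ravel();print("barfit",vx,w.mean(0),len(p),"y",w[:,1].min(),w[:,1].max())
for n,c_ in(("top",c),("scene",s)):
    m=cv2.inRange(cv2.cvtColor(c_["pixels"],cv2.COLOR_BGR2HSV),(105,150,60),(125,255,255));
    k,l,st,ce=cv2.connectedComponentsWithStats(m)
b=ray(c,cp(70,230,275,190,5),.0085)[0];t=ray(c,cp(125,38,275,190,5),.008)[0]
print("butt",b,"tip",t,np.linalg.norm(b-t),"mid",(b+t)/2,"yaw tip->butt",yaw(t,b))
print("scene proj of bar L,R, butt, tip",proj(s,[L,Rr,b,t]).round(1))
h=(L+Rr)/2
go(robot.get_obs(),[h[0],h[1],.16],(yaw(pr,pl)-90+yaw(Rr,L)-90)/2)
im=s["pixels"];a=cv2.resize(im[140:190,165:235],None,fx=7,fy=7,interpolation=cv2.INTER_NEAREST)
cv2.imwrite("pics/crop2.png",a)
E
```

```text
bar [0.57096308 0.30324565 0.058     ] [0.57478571 0.18736422 0.058     ] 0.11594445728457006 1.8893563325813716 plate [0.61940952 0.35948237 0.072     ] [0.63149151 0.13755095 0.072     ] 0.2222600516320808 3.11611703057649
barfit [ 0.04500688 -0.99898666  0.5736316   0.24651186] [0.57391133 0.24945027 0.058     ] 159 y 0.1832380638225042 0.30946247183688824
butt [ 0.46806643 -0.17129538  0.0085    ] tip [ 0.59014586 -0.20821272  0.008     ] 0.12754029112273518 mid [ 0.52910614 -0.18975405  0.00825   ] yaw tip->butt 163.1744585932795
scene proj of bar L,R, butt, tip [[177.5 159.5]
 [199.7 172.2]
 [250.9 259.5]
 [298.9 245.3]]
yaw 68.87 turn 66.37 shift before turn [-188.9  446.1   83.9] after [332.9 352.   83.7] tilt [-0.001  -0.0017 -1.    ]
```

View pics/crop2.png

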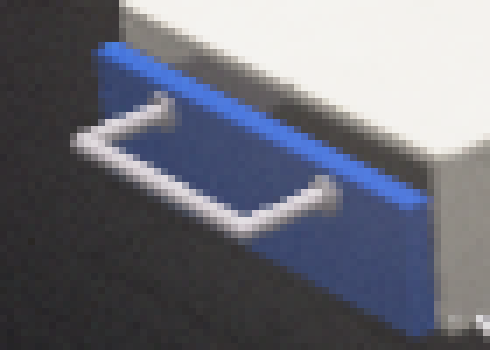

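```bash
python3 -m pendant '[[[0,0,10],9.5],[[0,0,10],9.5],[[0,0,0],9.5],[[0,0,0],9.5],[[0,0,0],9.5],[[0,0,0],9.5],[[0,0,0],9]]' 40 20
python3 -m pendant '[[[48,50,9],0],[[48,50,9],0],[[48,50,9],0],[[48,50,9],0],[[48,50,9],0],[[48,50,9],0],[[45,52,9],0],[[0,0,0],0]]'
python3 - <<'E'
from h import *
from rig import robot,camera
o=robot.get_obs();print(o["position"],o["ft_force"],o["grip_width"],o["q"]);go(o,[.573,.2455,.061],2.8)
c=camera("wrist");np.savez("wrist1.npz",**c);cv2.imwrite("pics/wrist1.png",c["pixels"])
print(proj(c,[[.573,.2455,.058],[.571,.3032,.058],[.575,.1874,.058]]))
E
```

```text
time: 0.98
position: [0.225, 0.5826, 0.224]
tool_rot: [1.0, 0.022, -0.0, 0.001]
ft_force: [-0.3, 0.1, 0.4]
grip_width: 0.0407
time: 1.98
position: [0.542, 0.2794, 0.1671]
tool_rot: [1.0, 0.022, 0.0, 0.0]
ft_force: [-0.3, 0.5, 0.5]
grip_width: 0.04
[0.54202065 0.27940746 0.16707797] [-0.34095248  0.53743077  0.54820291] 0.039965151861270365 [ 2.93347138e-01  6.01327217e-01  1.54351144e+00 -1.08420952e-03
  9.96578069e-01  2.50342713e-01]
yaw 2.5 turn -0.3 shift before turn [ 29.4  35.1 106.1] after [ 29.3  35.4 106.1] tilt [ 4.e-04 -8.e-04 -1.e+00]
[[280.97474549 229.03262892]
 [283.5879825  173.79261208]
 [278.6527428  277.84582358]]
```

View pics/wrist1.png

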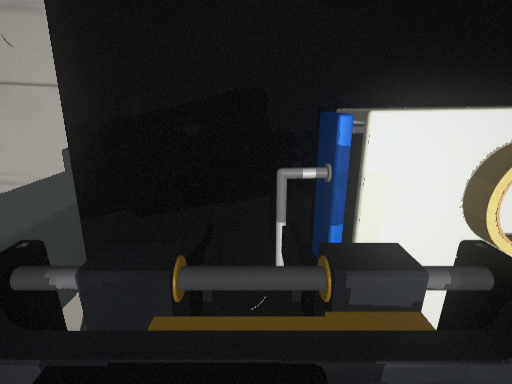

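The bar sits at columns 278–284, as predicted. Next I'll move over it and descend.

```bash
python3 -m pendant '[[[15,18,0],0],[[14,17,0],0],[[0,0,25],0],[[0,0,25],0],[[0,0,10],0],[[0,0,0],0],[[0,0,0],0]]'
python3 - <<'E'
from h import *
from rig import robot,camera
o=robot.get_obs();print(o["ft_force"]);go(o,[.573,.2455,.061],2.8)
E
```

```text
time: 2.9
position: [0.5703, 0.2499, 0.1091]
tool_rot: [1.0, 0.025, 0.001, -0.0]
ft_force: [0.0, -0.0, -0.3]
grip_width: 0.0399
[ 0.0270745  -0.03427759 -0.28923661]
yaw 2.89 turn 0.09 shift before turn [ 2.4  4.6 48.1] after [ 2.5  4.6 48.1] tilt [ 1.9e-03  4.0e-04 -1.0e+00]
```

```bash
python3 -m pendant '[[[2,4,12],0],[[0,0,16],0],[[0,0,16],0],[[0,0,4],0],[[0,0,0],0]]'
python3 -m pendant '[[[0,0,0],0],[[0,0,0],0],[[0,0,0],0],[[0,0,0],0],[[0,0,0],0]]' 0 25
python3 - <<'E'
from h import *
from rig import robot,camera
o=robot.get_obs();print(o["position"],o["ft_force"],o["grip_width"],toolyaw(o)[0])
E
```

```text
time: 3.52
position: [0.5713, 0.2457, 0.0594]
tool_rot: [1.0, 0.025, -0.001, 0.0]
ft_force: [0.6, -0.5, 0.1]
grip_width: 0.04
time: 4.15
position: [0.5723, 0.2458, 0.0605]
tool_rot: [1.0, 0.025, 0.001, -0.0]
ft_force: [1.1, 0.1, 1.5]
grip_width: 0.009
[0.57232785 0.24584102 0.06049929] [1.07819257 0.09275367 1.45242182] 0.008972950341935529 2.8801388853332806
```

```bash
python3 -m pendant '[[[-10,0,0],0],[[-18,0,0],0],[[-18,0,0],0],[[-18,0,0],0],[[-18,0,0],0],[[-18,0,0],0],[[-12,0,0],0],[[0,0,0],0]]'
python3 -m pendant '[[[-5,0,0],0],[[-5,0,0],0],[[-5,0,0],0],[[0,0,0],0]]'
python3 -m pendant '[[[-4,0,0],0],[[-4,0,0],0],[[0,0,0],0]]'
```

```text
time: 5.15
position: [0.457, 0.2391, 0.0604]
tool_rot: [1.0, 0.025, -0.003, 0.001]
ft_force: [-2.7, -5.4, 5.7]
grip_width: 0.0089
time: 5.65
position: [0.4449, 0.2384, 0.0604]
tool_rot: [1.0, 0.025, -0.0, 0.001]
ft_force: [1.9, -6.3, 3.8]
grip_width: 0.009
time: 6.02
position: [0.4371, 0.238, 0.0604]
tool_rot: [1.0, 0.026, 0.0, 0.001]
ft_force: [1.6, -6.9, 3.4]
grip_width: 0.009
```

```bash
python3 -m pendant '[[[-4,1,0],0],[[-4,0,0],0],[[0,0,0],0]]'
python3 -m pendant '[[[-4,0,0],0],[[-4,0,0],0],[[0,0,0],0]]'
```

```text
time: 6.4
position: [0.4288, 0.2374, 0.0604]
tool_rot: [1.0, 0.025, 0.0, 0.0]
ft_force: [1.9, -4.7, 4.1]
grip_width: 0.0088
time: 6.78
position: [0.4272, 0.2374, 0.0605]
tool_rot: [1.0, 0.026, 0.006, -0.001]
ft_force: [11.5, -8.4, -3.6]
grip_width: 0.0093
```

```bash
python3 -m pendant '[[[-4,0,0],0],[[0,0,0],0]]'
python3 -m pendant '[[[10,0,0],0],[[0,0,0],0]]'
```

```text
time: 7.02
position: [0.4271, 0.2375, 0.0606]
tool_rot: [1.0, 0.026, 0.01, -0.001]
ft_force: [17.6, -10.4, -9.9]
grip_width: 0.0092
time: 7.28
position: [0.428, 0.2374, 0.0604]
tool_rot: [1.0, 0.025, 0.001, 0.0]
ft_force: [3.9, -5.0, 4.2]
grip_width: 0.0093
```

The stop is reached: 17.6 N of pull with no further travel. I'll reseat it lightly, release, rise and take a picture.

```bash
python3 -m pendant '[[[-5,0,0],0],[[0,0,0],0]]'
python3 -m pendant '[[[0,0,0],0],[[0,0,0],0],[[0,0,0],0]]' 36
python3 -m pendant '[[[0,0,-15],0],[[0,0,-30],0],[[0,0,-45],0],[[0,0,-40],0],[[0,0,-10],0],[[0,0,0],0]]'
python3 - <<'E'
from h import *
from rig import robot,camera
for n in("top","scene"):
    c=camera(n);np.savez(n+"2.npz",**c);cv2.imwrite(f"pics/{n}2.png",c["pixels"])
yw=3.0;u=np.array([np.cos(np.radians(yw)),np.sin(np.radians(yw))]);v=np.array([-u[1],u[0]])
h=np.array([.427,.2375]);fl=h+u*(45+14+75)/1000
print("floor",fl)
# screwdriver, as measured: grasp 22 mm towards the butt
b=np.array([.468,-.1713]);t=np.array([.5901,-.2082]);m=(b+t)/2;d=(b-t)/np.linalg.norm(b-t);g=m+.024*d
print("grasp",g,"yaw jaws",yaw(d)-90)
o=robot.get_obs();print(o["position"],o["q"]);go(o,[*g,.16],yaw(d)-90)
E
```

```text
time: 7.52
position: [0.4272, 0.2374, 0.0605]
tool_rot: [1.0, 0.026, 0.005, -0.0]
ft_force: [9.8, -7.7, -2.5]
grip_width: 0.0089
time: 7.9
position: [0.4202, 0.2374, 0.0598]
tool_rot: [1.0, 0.025, -0.002, 0.0]
ft_force: [0.5, -0.6, 0.7]
grip_width: 0.0305
time: 8.65
position: [0.4216, 0.2374, 0.2008]
tool_rot: [1.0, 0.025, 0.0, -0.0]
ft_force: [-0.7, 0.1, 0.7]
grip_width: 0.0363
floor [0.56081636 0.24451302]
grasp [ 0.5060762  -0.18280706] yaw jaws 73.18458966800145
[0.42078951 0.23699905 0.19920198] [2.80993326e-01 4.07222157e-01 1.82842196e+00 6.64413359e-05
 9.08608919e-01 2.30809588e-01]
yaw 2.87 turn -70.31 shift before turn [ 64.2 423.5  39.3] after [-377.2  203.1   39.2] tilt [-2.6e-03 -7.0e-04 -1.0e+00]
```

View pics/top2.png

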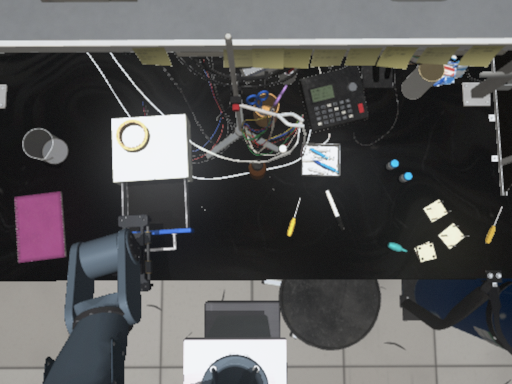

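Drawer out; plate at row 231, and the arm is over the handle. Screwdriver, marker and bottle look undisturbed. Now to the screwdriver.

```bash
python3 -m pendant '[[[8,53,0],0],[[8,53,0],0],[[8,53,0],0],[[8,53,0],0],[[8,53,0],0],[[8,53,0],0],[[8,53,0],0],[[8,53,0],0]]' 45
python3 -m pendant '[[[0,0,5],-10],[[0,0,5],-10],[[0,0,5],-10],[[0,0,5],-10],[[0,0,5],-10],[[0,0,5],-10],[[0,0,5],-10.3],[[0,0,0],0]]'
python3 - <<'E'
from h import *
from rig import robot,camera
c=camera("wrist");np.savez("wrist3.npz",**c);cv2.imwrite("pics/wrist3.png",c["pixels"])
print(proj(c,[[.468,-.1713,.0085],[.5901,-.2082,.008]]))
hsv=cv2.cvtColor(c["pixels"],cv2.COLOR_BGR2HSV);m=cv2.inRange(hsv,(15,120,90),(32,255,255))
k,l,st,ce=cv2.connectedComponentsWithStats(m)
for i in range(1,k):
    if st[i,4]>60: print(st[i],ray(c,ce[i],.0085)[0])
o=robot.get_obs();print(o["position"]);go(o,[.5061,-.1828,.0115],73.2)
E
```

```text
time: 9.75
position: [0.5062, -0.1843, 0.1981]
tool_rot: [1.0, 0.025, -0.002, -0.001]
ft_force: [0.3, 0.0, 0.6]
grip_width: 0.0448
time: 10.75
position: [0.5059, -0.1823, 0.1631]
tool_rot: [0.804, 0.595, -0.001, -0.002]
ft_force: [0.3, 0.3, 0.4]
grip_width: 0.0452
[[251.36812292 150.10473475]
 [251.61208086 253.0744175 ]]
[244 147  16  55 788] [ 0.49334965 -0.17885968  0.0085    ]
[166 256  14  46 254] [ 0.59172821 -0.31534256  0.0085    ]
[324 256  14  46 264] [ 0.65081866 -0.12011039  0.0085    ]
[ 157  312  287   19 4387] [ 0.71358767 -0.16574017  0.0085    ]
[ 0.50619601 -0.18250653  0.16362275]
yaw 72.98 turn -0.22 shift before turn [ -0.5   0.5 152.1] after [ -0.3  -0.  152.1] tilt [-0.003  0.002 -1.   ]
```

View pics/wrist3.png

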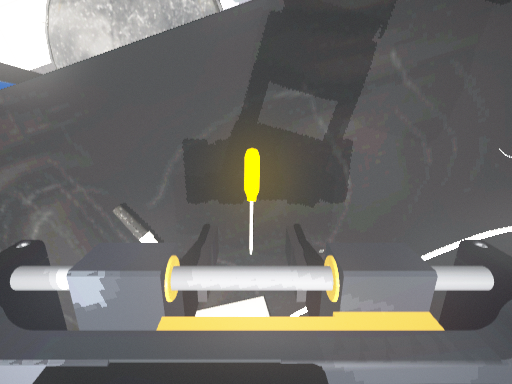

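```bash
python3 -m pendant '[[[0,0,35],0],[[0,0,40],0],[[0,0,35],0],[[0,0,18],0],[[0,0,8],0],[[0,0,0],0],[[0,0,0],0]]'
python3 - <<'E'
from h import *
from rig import robot
o=robot.get_obs();print(o["ft_force"]);go(o,[.5061,-.1828,.0245],73.2)
E
```

```text
time: 11.68
position: [0.5076, -0.1833, 0.0299]
tool_rot: [0.803, 0.596, 0.0, 0.001]
ft_force: [-0.2, 1.4, 0.2]
grip_width: 0.0453
[-0.15889834  1.35992011  0.24775924]
yaw 73.13 turn -0.07 shift before turn [ 0.1 -1.6  5.4] after [ 0.1 -1.6  5.4] tilt [ 1.3e-03 -8.0e-04 -1.0e+00]
```

```bash
python3 -m pendant '[[[0,0,5],0],[[0,0,0],0]]'
python3 -m pendant '[[[0,0,0],0],[[0,0,0],0],[[0,0,0],0],[[0,0,0],0],[[0,0,0],0]]' 0 20
python3 -m pendant '[[[0,0,-15],0],[[0,0,-35],0],[[0,0,-45],0],[[0,0,-40],0],[[0,0,-15],0],[[0,0,0],0]]'
python3 - <<'E'
from h import *
from rig import robot,camera
c=camera("scene");np.savez("scene4.npz",**c);cv2.imwrite("pics/scene4.png",c["pixels"][100:320])
o=robot.get_obs();print(o["position"],o["grip_width"])
E
```

```text
time: 11.92
position: [0.5071, -0.183, 0.0243]
tool_rot: [0.803, 0.596, 0.0, 0.0]
ft_force: [-0.3, 0.4, 0.6]
grip_width: 0.0452
time: 12.55
position: [0.5071, -0.183, 0.0242]
tool_rot: [0.803, 0.596, 0.0, 0.0]
ft_force: [-0.3, -0.7, 0.4]
grip_width: 0.0163
time: 13.3
position: [0.5074, -0.1832, 0.1752]
tool_rot: [0.803, 0.596, 0.0, 0.001]
ft_force: [-0.4, -0.5, -0.8]
grip_width: 0.0164
[ 0.50663905 -0.18275652  0.17393186] 0.01612628324400472
```

View pics/scene4.png

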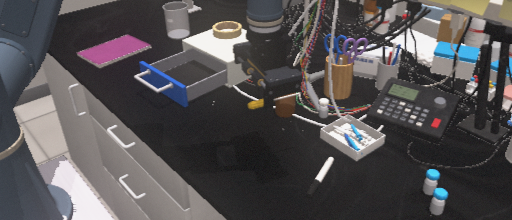

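It holds the screwdriver at 16 mm; the butt shows at crop (255,104), and the drawer stands open. I'll check the drawer position again from the plate and work out the carry.

```bash
cat > dr.py <<'E'
from h import *
def drawer(c,roi):
    x0,x1,y0,y1=roi;hsv=cv2.cvtColor(c["pixels"],cv2.COLOR_BGR2HSV);m=cv2.inRange(hsv,(105,150,150),(125,255,255))
    M=np.zeros_like(m);M[y0:y1,x0:x1]=m[y0:y1,x0:x1];w=ray(c,pix(M),.072)[:,:2]
    r=cv2.minAreaRect((w*1000).astype(np.float32));print("plate top",r,len(w));return np.array(r[0])/1000
E
python3 - <<'E'
from dr import *
from rig import robot
c=dict(np.load("scene4.npz"));drawer(c,(130,200,150,210))
u=np.array([np.cos(np.radians(3)),np.sin(np.radians(3))]);v=np.array([-u[1],u[0]])
fl=np.array([.5608,.2445]);print("expected plate centre",fl-.082*u)
T=fl-.028*u+.023*v;print(T);go(robot.get_obs(),[*T,.175],3)
E
```

```text
plate top ((475.1856689453125, 235.9730987548828), (13.91942024230957, 219.68020629882812), 3.5743470191955566) 177
expected plate centre [0.47891238 0.24020845]
[0.53163465 0.26600307]
yaw 73.17 turn 70.17 shift before turn [ 436.8 -106.    -1. ] after [  48.4 -446.8   -1.1] tilt [-4.e-04  2.e-04 -1.e+00]
```

```bash
python3 -m pendant '[[[0,0,0],10],[[0,0,0],10],[[0,0,0],10],[[0,0,0],10],[[0,0,0],10],[[0,0,0],10],[[0,0,0],10.2]]'
python3 -m pendant '[[[5,-45,0],0],[[6,-58,0],0],[[6,-58,0],0],[[6,-58,0],0],[[6,-58,0],0],[[6,-58,0],0],[[6,-58,0],0],[[5,-52,0],0]]'
python3 -m pendant '[[[0,0,0],0],[[0,0,0],0]]'
python3 - <<'E'
from dr import *
from rig import robot,camera
o=robot.get_obs();print(o["position"],o["ft_force"],o["grip_width"]);go(o,[.530,.264,.036],3)
for n in("wrist","scene","top"):
    c=camera(n);np.savez(n+"5.npz",**c);cv2.imwrite(f"pics/{n}5.png",c["pixels"])
E
```

```text
time: 14.22
position: [0.5058, -0.1823, 0.1719]
tool_rot: [1.0, 0.023, -0.002, -0.001]
ft_force: [0.0, -0.5, -0.6]
grip_width: 0.0165
time: 15.22
position: [0.5285, 0.2655, 0.1717]
tool_rot: [1.0, 0.026, -0.002, 0.001]
ft_force: [0.2, -0.7, -0.8]
grip_width: 0.0163
time: 15.48
position: [0.5287, 0.2632, 0.1722]
tool_rot: [1.0, 0.026, -0.002, 0.001]
ft_force: [-0.2, 0.1, -0.9]
grip_width: 0.0164
[0.52866551 0.26323396 0.17219732] [-0.24689255  0.14212802 -0.87600768] 0.016433600597865073
yaw 3.01 turn 0.01 shift before turn [  1.9  -0.9 136.2] after [  1.4  -0.7 136.2] tilt [-0.004  -0.0017 -1.    ]
```

View pics/wrist5.png

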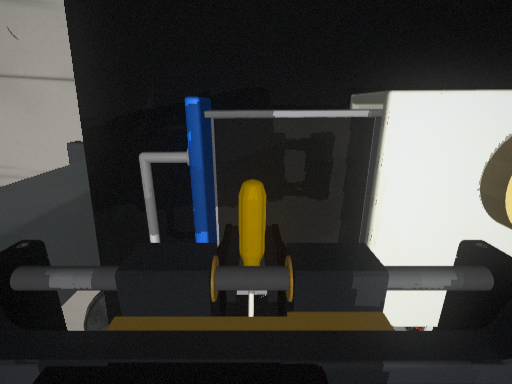

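Above the drawer: the amber handle is at column 252, between the plate (212) and the unit (375). Lowering.

```bash
python3 -m pendant '[[[0,0,30],0],[[0,0,35],0],[[0,0,30],0],[[0,0,18],0],[[0,0,0],0],[[0,0,0],0]]'
python3 - <<'E'
from h import *
from rig import robot
o=robot.get_obs();print(o["ft_force"]);go(o,[.529,.263,.0415],3)
E
```

```text
time: 16.38
position: [0.5308, 0.2637, 0.0621]
tool_rot: [1.0, 0.026, 0.001, -0.0]
ft_force: [0.2, -1.1, -0.1]
grip_width: 0.0166
[ 0.2080129  -1.11167966 -0.07396712]
yaw 2.94 turn -0.06 shift before turn [-1.9  0.6 20.6] after [-1.9  0.6 20.6] tilt [ 1.8e-03  5.0e-04 -1.0e+00]
```

```bash
python3 -m pendant '[[[0,0,8],0],[[0,0,7],0],[[0,0,3],0],[[0,0,0],0]]'
python3 -m pendant '[[[0,0,1],0],[[0,0,1],0],[[0,0,0],0]]'
```

```text
time: 16.88
position: [0.5297, 0.2638, 0.0428]
tool_rot: [1.0, 0.026, -0.0, 0.0]
ft_force: [-0.6, 0.6, -0.1]
grip_width: 0.0165
time: 17.25
position: [0.53, 0.2638, 0.0412]
tool_rot: [1.0, 0.026, 0.0, -0.0]
ft_force: [-0.3, 0.9, -0.8]
grip_width: 0.0163
```

```bash
python3 -m pendant '[[[0,0,0],0],[[0,0,0],0],[[0,0,0],0],[[0,0,0],0]]' 34
python3 -m pendant '[[[0,0,-10],0],[[0,0,-25],0],[[0,0,-45],0],[[0,0,-50],0],[[0,0,-50],0],[[0,0,-30],0],[[0,0,0],0]]'
python3 -m pendant '[[[-20,-58,0],0],[[-20,-58,0],0],[[-20,-58,0],0],[[-20,-58,0],0],[[0,-40,0],0],[[0,0,0],0],[[0,0,0],0]]'
python3 - <<'E'
from dr import *
from rig import robot,camera
o=robot.get_obs();print(o["time"],o["ft_force"])
C={n:camera(n) for n in("scene","top")}
for n in C:np.savez(n+"6.npz",**C[n])
a=cv2.resize(C["scene"]["pixels"][120:260,110:310],None,fx=4,fy=4)[:,:800];b=cv2.resize(C["top"]["pixels"][140:290,100:360],None,fx=2.2,fy=2.2)
print(a.shape,b.shape)
cv2.imwrite("pics/scene6.png",a);cv2.imwrite("pics/top6.png",b)
drawer(C["scene"],(130,200,150,210));drawer(C["top"],(110,210,220,240))
for n in C:
    hsv=cv2.cvtColor(C[n]["pixels"],cv2.COLOR_BGR2HSV);m=cv2.inRange(hsv,(15,140,90),(32,255,255))
    k,l,st,ce=cv2.connectedComponentsWithStats(m)
    for i in range(1,k):
        if st[i,4]>25:print(n,st[i],ray(C[n],ce[i],.0255)[0])
E
```

```text
time: 17.75
position: [0.5299, 0.2638, 0.0412]
tool_rot: [1.0, 0.026, 0.0, -0.0]
ft_force: [0.3, 0.1, 0.1]
grip_width: 0.0331
time: 18.62
position: [0.5315, 0.2643, 0.2548]
tool_rot: [1.0, 0.026, 0.004, -0.001]
ft_force: [0.1, -0.3, -0.3]
grip_width: 0.0341
time: 19.5
position: [0.4353, 0.5301, 0.2494]
tool_rot: [1.0, 0.026, -0.001, 0.001]
ft_force: [0.1, -0.9, -0.9]
grip_width: 0.0339
19.5 [ 0.12371309 -0.93414472 -0.86524752]
(560, 800, 3) (330, 572, 3)
plate top ((475.4474792480469, 235.98635864257812), (13.447036743164062, 219.70016479492188), 3.281574010848999) 160
plate top ((479.549560546875, 240.6094970703125), (14.031187057495117, 220.61964416503906), 3.516874074935913) 318
scene [165 172  13   8  41] [0.53183713 0.28249937 0.0255    ]
top [137 214  18   6  43] [0.52887492 0.28096555 0.0255    ]
top [485 226  11  18  95] [ 0.4662682  -0.79839721  0.0255    ]
```

View pics/scene6.png

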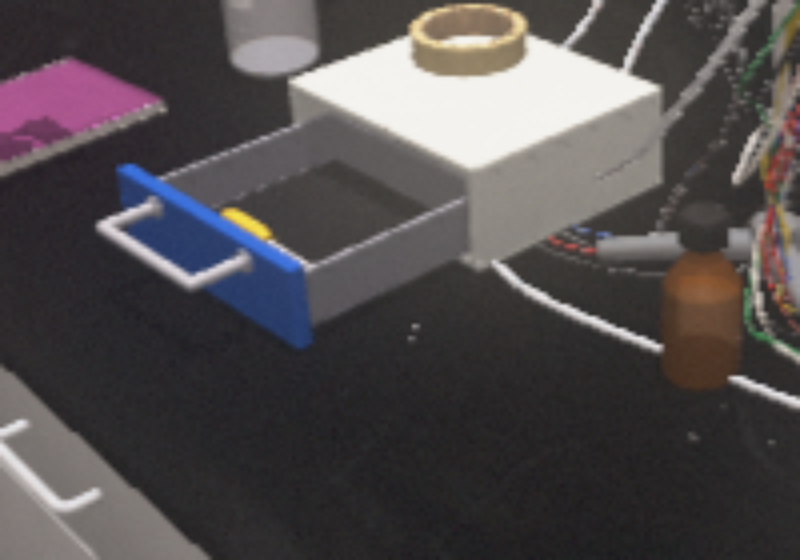

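View pics/top6.png

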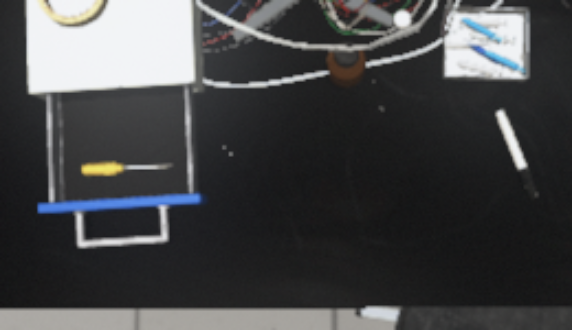

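The screwdriver lies on the drawer floor along its width, at top crop (80–172,167). The drawer is open and the bystanders are in place. Handing in.

```bash
python3 -c "
from rig import order
print(order.hand_in())"
```

```text
the job is handed in; nothing more can be done
None
```

I pulled the drawer out by its handle to its stop, laid the yellow-handled screwdriver flat on the drawer floor, and handed the job in at about 19.5 s of the 51 s.

- **Drawer:** it travelled about 145 mm, so I take it that it started about 5 mm open. At the end the pull rose to 17.6 N with no further travel, which I took as the stop. The plate position read from the scene camera was within 0.3 mm before and after placing the screwdriver. The scene and top cameras disagree by 4–5 mm on where the plate is, so the images alone don't prove it is at the stop to the millimetre.
- **Screwdriver:** I released it at floor height (TCP 41 mm, against 24 mm when picked up from the bench, with the drawer floor 17 mm above it). Both cameras put the handle inside the drawer and agree to about 3 mm. The top view shows it lying along the drawer's width behind the front plate.
- **Bystanders:** the marker, bottle and tray look unmoved in the last pictures. I judged this by eye and did not measure it.
- **Arm:** it finished clear of everything, with readings under 1 N. The highest force component I read at the wrist was the 17.6 N pull at the stop.

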